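# Put the flat grinding wheels back in their holders

### The arm

A 7-joint arm with a two-finger parallel gripper is mounted at the origin on the work surface. World frame = base frame: x ahead of the robot, y to its left, z up, the work surface at z = 0. Lengths are in m, angles in degrees, forces in N, time in s.
With the tool pointing down it reaches from about 0.35 to 0.775 m from the base axis. Payload 3.1 kg.
Tool frame: the origin (TCP) lies on the centre line of the jaws, within the pads' length; the fingertips stand 17 mm ahead of it and the grasp point (between the pads) lies 2 mm behind it (robot.tip_reach is the distance from the TCP to the fingertips, in m); z points along the fingers, y is the line along which they close (so a half turn about z gives the same grasp; the last joint's range is limited). The gripper opens to 85 mm and grips with 20 to 120 N. Pads are 22 mm wide; open, the fingers measure 114 mm over their backs; the gripper's body (76 mm by 85 mm) begins 54 mm behind the grasp point. The pads swing forward as they close: fully open they stand 13 mm farther back than shut.
Start: joints at [64.36, 17.813, 0.802, 86.603, -0.252, 75.585, -1.558], TCP at [0.217, -0.505, 0.248] pointing down, gripper open.
Joint ranges: [-154.91, 154.91], [-16.99, 109.72], [-72.82, 74.43], [7.12, 147.25], [-82.49, 262.49], [11.32, 116.49], [-174.64, 174.64]. Speed limits (degrees/s): [159.86, 159.86, 180, 180, 180, 180, 180].

### API

Orientations are given as [roll, pitch, yaw] about the fixed x, y, z axes, in that order (R = Rz(yaw) Ry(pitch) Rx(roll)).
In Python, from station import robot, fingers, vision, workorder, recognise gives the robot as it stands. Calls block until the motion is done:
- robot.move_to(position, orientation): joint-space move of the TCP to a pose.
- robot.line_to(position, orientation=None, velocity=0.15, f_stop=None): straight line of the TCP; orientation=None keeps the orientation; velocity is the mean speed in m/s. With f_stop (N) it stops when the force on the tool has changed by that much, and returns True; else False.
- robot.move_j(angles): joint-space move.
- fingers.gripper_to(opening, force=None): opening from 0.0 (shut) to 1.0 (fully open); force is the grip in N (None keeps the last); returns when the fingers have stopped.
- robot.pause(seconds).
- robot.inverse_kinematics(position, orientation): joint angles nearest the present ones, or None.
- vision.grab_frame(name): name is "scene" or "top" or "wrist"; returns the picture (420x560x3 uint8, red, green, blue); there is no depth.
- vision.calibration(name): a dict with "mtx" (3x3 intrinsics, pixels), "extrinsics" (4x4, takes a point from world to camera coordinates); the wrist camera has in their place "T_tool_cam" (4x4, takes a point from camera to tool coordinates, whose origin is the TCP and whose axes are the flange's). Camera axes: x right, y up, looking along -z (the intrinsics and any distortion apply to the point x, -y, -z); pixel columns grow to the right and rows downward; lengths in m; the calibration is good to about 2 mm. A picture is of the moment at which its call begins: read the wrist's pose just before it. calibration takes no time and is no camera call.
A pose or a line that the arm cannot do raises robot.PlanningError and nothing moves.
- workorder.close_job(): hands the job in; it is judged then, once.
Trained networks look in the newest picture that a camera, given by its name, has taken for a name from the list of things; names that differ only in an ending like _2 or _b are one class to them, and where a whole thing is asked for, a point or a joint stands for the part that bears it (a point fixed in the world has none). Each returns a list of dicts, best first, with "p" (0 to 1); they miss things now and then, are a little off and sometimes report something else, mostly with a low value. They report only what shows in the picture. A call takes as long as a camera call. They do not tell look-alikes from the thing itself.
- recognise(label, camera): "rect" ([centre column, centre row, width, height] in pixels, round what is visible of it).
Readings, each from a call of its own:
- robot.current_time_s(): time.
- robot.current_joint_positions(): joint angles.
- robot.current_dq(): joint speeds.
- robot.current_joint_torque(): joint torques, N m.
- robot.current_tool_pos(): TCP position.
- robot.current_eef_rot(): TCP orientation.
- robot.current_contact_force(): force on the tool from outside, world axes, zero at the start.
- robot.current_torque(): the same for the moment, N m.
- robot.current_finger_gap(): opening from 0.0 (shut) to 1.0 (fully open).
- robot.current_gripper_force(): force on a finger pad.
Only numpy, scipy, OpenCV 4.12 (cv2) and the standard library are available. Lean on these libraries where they do the work, as an engineer would, in place of code of your own. Each camera call takes 0.05 s, during which the arm holds its last target. There are 200 camera calls.

### The job

Tidy the glass grinder's bench: put each of the three flat disc-shaped grinding wheels into the round wooden holder of its own size (small in small, middle in middle, large in large), lying flat on the holder's floor with its shank upright. The stones are brittle, so set them down instead of dropping them. Leave the cone-shaped and the dome-shaped heads, the glass and the dressing stone where they are.

Things in the scene. Friction and masses are not known exactly. Their poses are not given: they have to be found in the camera images.
- wheel_small: the small flat grinding wheel: a flat reddish-brown stone disc 36 mm in diameter and 16 mm thick, lying flat, with a brass flange 22 mm across and 4 mm high on it and an upright round steel shank, 12 mm in diameter, from its centre; the shank is bare from 20 mm to its top, 75 mm above the disc's underside. Loose, 0.06 to 0.11 kg. Origin: centre of the disc's underside; z up along the shank.
- wheel_middle: the middle flat grinding wheel: a flat reddish-brown stone disc 54 mm in diameter and 16 mm thick, lying flat, with a brass flange 22 mm across and 4 mm high on it and an upright round steel shank, 12 mm in diameter, from its centre; the shank is bare from 20 mm to its top, 75 mm above the disc's underside. Loose, 0.09 to 0.17 kg. Origin: centre of the disc's underside; z up along the shank.
- wheel_large: the large flat grinding wheel: a flat reddish-brown stone disc 72 mm in diameter and 16 mm thick, lying flat, with a brass flange 22 mm across and 4 mm high on it and an upright round steel shank, 12 mm in diameter, from its centre; the shank is bare from 20 mm to its top, 75 mm above the disc's underside. Loose, 0.15 to 0.26 kg. Origin: centre of the disc's underside; z up along the shank.
- holder_small: the small wheel holder: a fixed round wooden dish with a black rubber floor, outside 66 mm across, recess 54 mm across with upright walls, rim 6 mm thick; its rim is 14 mm and its inner floor 4 mm above the bench. It is for the 36 mm wheel. Origin: centre of its underside, on the bench; z up.
- holder_middle: the middle wheel holder: a fixed round wooden dish with a black rubber floor, outside 84 mm across, recess 72 mm across with upright walls, rim 6 mm thick; its rim is 14 mm and its inner floor 4 mm above the bench. It is for the 54 mm wheel. Origin: centre of its underside, on the bench; z up.
- holder_large: the large wheel holder: a fixed round wooden dish with a black rubber floor, outside 102 mm across, recess 90 mm across with upright walls, rim 6 mm thick; its rim is 14 mm and its inner floor 4 mm above the bench. It is for the 72 mm wheel. Origin: centre of its underside, on the bench; z up.
- cone_head: cone-shaped grinding head of the same stone, 54 mm across at the bench, narrowing to 18 mm at 38 mm height, with the same 12 mm steel shank upright on it, its top 75 mm above the bench. Loose; not a flat wheel, to be left alone. Origin: centre of its underside.
- dome_head: dome-shaped (half-ball) grinding head of the same stone, 50 mm across and about 29 mm high, with the same 12 mm steel shank upright on it, its top 75 mm above the bench. Loose; not a flat wheel, to be left alone. Origin: centre of its underside.
- glass: small empty greenish drinking glass, 62 mm across at the rim and 55 mm high, standing upright. Loose; to be left alone. Origin: centre of its underside.
- dressing_stone: grey dressing stone, a block 60 x 25 x 20 mm (x, y, z) lying on the bench. Loose; to be left alone. Origin: centre of its underside.
Not all that is in view belongs to the job. What is shaped like the wheel_large but blue is not meant. Leave any orange look-alike of the holder_large alone.

How it is judged (in metres and radians):
At the end, for the whole second after the job is handed in: Each flat wheel lies in the holder of its own size: its centre within 12 mm of the holder's centre, its underside on the recess floor (1 to 6.8 mm above the holder's underside), upright within 0.08 rad, released and at rest (horizontal distance between wheel_small and holder_small below 0.012 m and z of wheel_small in the frame of holder_small between 0.001 and 0.0068 m and angle between each of wheel_small, wheel_middle, wheel_large's own z axis and vertical below 0.08 rad and linear speed of each of wheel_small, wheel_middle, wheel_large below 0.02 m/s and contact force between the fingers and wheel_small below 0.05 N and horizontal distance between wheel_middle and holder_middle below 0.012 m and z of wheel_middle in the frame of holder_middle between 0.001 and 0.0068 m and contact force between the fingers and wheel_middle below 0.05 N and horizontal distance between wheel_large and holder_large below 0.012 m and z of wheel_large in the frame of holder_large between 0.001 and 0.0068 m and contact force between the fingers and wheel_large below 0.05 N); the robot touches nothing.
It fails at once if the cone, the dome, the glass or the dressing stone is shoved more than 15 mm or knocked over (distance of any of cone_head, dome_head, glass, dressing_stone from where it was at the start of the episode above 0.015 m or angle between any of cone_head, dome_head, glass, dressing_stone's own z axis and vertical above 0.4 rad).
It fails at once if a flat wheel is dropped (falls freely more than about 13 mm) ((contact force between the fingers and wheel_small below 0.02 N and linear speed of wheel_small above 0.5 m/s) or (contact force between the fingers and wheel_middle below 0.02 N and linear speed of wheel_middle above 0.5 m/s) or (contact force between the fingers and wheel_large below 0.02 N and linear speed of wheel_large above 0.5 m/s)).
It also fails if it takes over 96 s, if anything falls off the work surface, if the arm or the gripper's body presses on something with over 40 N, if the wrist force passes 120 N, or if a joint passes its speed limit or range.

## Working session

There is one attempt and no reset: what is moved stays moved. The work goes in short steps, each a Python script; the robot and the scene stay as the last script left them, time stands still between calls to the robot, and variables do not carry over. Pictures are saved under pics/ and viewed, at most 14 in all, crops included, and the job is handed in when it is done.

```bash
ls; mkdir -p pics; python3 - <<'E'
from station import robot, fingers, vision, workorder, recognise
import cv2, numpy as np
for n in ["top","scene"]:
    im=vision.grab_frame(n); cv2.imwrite(f"pics/{n}0.png",im[:,:,::-1])
    c=vision.calibration(n); print(n,{k:np.round(v,4).tolist() if not isinstance(v,str) else v for k,v in c.items()})
    for l in ["wheel_small","wheel_middle","wheel_large","holder_small","holder_middle","holder_large","cone_head","dome_head","glass","dressing_stone"]:
        print(l,[(np.round(d["rect"]).astype(int).tolist(),round(d["p"],2)) for d in recognise(l,n)])
print(vision.calibration("wrist"))
print(robot.current_time_s(),robot.current_eef_rot())
E
```

```text
pics
top {'mtx': [[496.5428, 0.0, 286.5411], [0.0, 496.5428, 202.3475], [0.0, 0.0, 1.0]], 'extrinsics': [[-0.029, -0.9993, -0.0257, 0.0413], [0.9974, -0.0306, 0.0646, -0.5044], [-0.0654, -0.0237, 0.9976, -1.1495], [0.0, 0.0, 0.0, 1.0]]}
wheel_small [([293, 151, 19, 19], 0.6), ([172, 256, 15, 15], 0.54)]
wheel_middle [([304, 214, 23, 23], 0.96), ([140, 213, 13, 28], 0.42)]
wheel_large [([392, 155, 28, 35], 0.82), ([441, 145, 32, 29], 0.8)]
holder_small [([370, 222, 32, 31], 0.68)]
holder_middle [([415, 250, 36, 40], 0.73)]
holder_large [([198, 157, 43, 45], 0.84), ([134, 164, 45, 42], 0.77)]
cone_head [([231, 228, 28, 26], 0.89), ([475, 203, 30, 24], 0.27)]
dome_head [([294, 154, 20, 21], 0.58)]
glass [([478, 203, 27, 25], 0.75), ([390, 156, 25, 34], 0.27)]
dressing_stone [([140, 212, 18, 26], 0.66)]
scene {'mtx': [[390.0403, 0.0, 277.4519], [0.0, 390.0403, 208.7995], [0.0, 0.0, 1.0]], 'extrinsics': [[-0.3401, 0.9404, 0.0069, 0.1764], [-0.7549, -0.2773, 0.5944, 0.3549], [0.5608, 0.1969, 0.8042, -1.2112], [0.0, 0.0, 0.0, 1.0]]}
wheel_small [([414, 209, 21, 27], 0.51)]
wheel_middle [([2
[... 276 characters left out ...]
], 0.62)]
dome_head [([264, 258, 24, 31], 0.85)]
glass [([129, 163, 28, 29], 0.79)]
dressing_stone [([444, 264, 13, 27], 0.55)]
{'mtx': array([[312.22731945,   0.        , 280.70977424],
       [  0.        , 312.22731945, 211.27254169],
       [  0.        ,   0.        ,   1.        ]]), 'T_tool_cam': array([[-3.82454048e-04,  9.55266807e-01,  2.95745129e-01,
         7.59528110e-02],
       [ 9.99999814e-01,  5.05840738e-04, -3.40695009e-04,
         4.65707442e-05],
       [-4.75054567e-04,  2.95744943e-01, -9.55266823e-01,
        -1.26558388e-01],
       [ 0.00000000e+00,  0.00000000e+00,  0.00000000e+00,
         1.00000000e+00]])}
1.1 [-1.79998160e+02  1.69918493e-03  2.32541782e+01]
```

```bash
python3 -c "
import cv2
a=cv2.imread('pics/top0.png')
cv2.imwrite('pics/top0z.png',cv2.resize(a[120:290,100:520],None,fx=1.9,fy=1.9,interpolation=cv2.INTER_CUBIC))"
```

```text
(no output)
```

View pics/top0z.png

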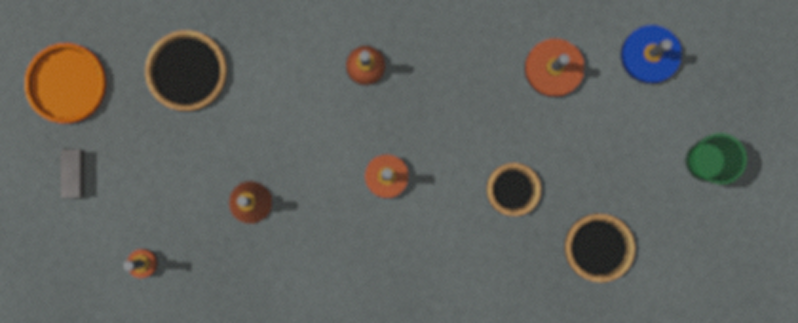

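View pics/scene0.png

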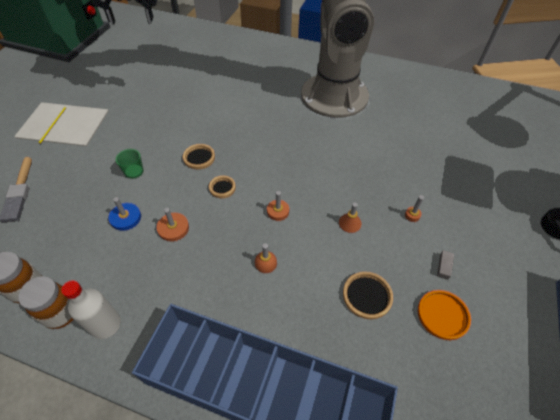

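The top view (crop scale 1.9, offset (100,120)) and the scene view agree with the networks. Top pixels:
- **Wheels:** small ≈(174,258), middle ≈(303,213), large (orange-red) ≈(392,155). The large look-alike at (441,148) is blue.
- **Holders:** small ≈(370,220), middle ≈(416,250), large (wooden) ≈(198,157). The look-alike at (134,164) is orange.
- **Leave alone:** cone (231,228), dome (293,153), glass and dressing stone.

Next I'll locate these by colour in the top image and refine with the wrist camera.

```bash
cat > h.py <<'E'
from station import robot, fingers, vision, workorder, recognise
import cv2, numpy as np
from scipy.spatial.transform import Rotation as Ro
def cam(name):
    c=vision.calibration(name)
    if name!="wrist": return c["mtx"],np.linalg.inv(c["extrinsics"])
    T=np.eye(4); T[:3,3]=robot.current_tool_pos()
    T[:3,:3]=Ro.from_euler("xyz",robot.current_eef_rot(),degrees=True).as_matrix()
    return c["mtx"],T@c["T_tool_cam"]
def ray(c,px,z):
    K,T=c; d=T[:3,:3]@np.array([(px[0]-K[0,2])/K[0,0],-(px[1]-K[1,2])/K[1,1],-1])
    o=T[:3,3]; return (o+d*(z-o[2])/d[2])[:2]
def proj(c,p):
    K,T=c; q=np.linalg.inv(T)@np.append(p,1); return np.array([K[0,2]-K[0,0]*q[0]/q[2],K[1,2]+K[1,1]*q[1]/q[2]])
def mask(im,kind):
    h,s,v=cv2.split(cv2.cvtColor(im,cv2.COLOR_RGB2HSV)); s=s.astype(int)
    if kind=="wheel": return (((h<14)|(h>172))&(s>110)&(v>50)).astype(np.uint8)
    return ((v<48)).astype(np.uint8)
def blob(im,c,xy,z,kind,rmax):
    """blob whose enclosing circle, on plane z, is centred nearest xy: world centre, radius, pixel"""
    best=None
    cs,_=cv2.findContours(mask(im,kind),cv2.RETR_EXTERNAL,cv2.CHAIN_APPROX_NONE)
    for k in cs:
        if cv2.contourArea(k)<80: continue
        w=np.array([ray(c,p,z) for p in cv2.convexHull(k)[:,0,:].astype(float)],np.float32)
        o,r=cv2.minEnclosingCircle((w*1000).reshape(-1,1,2)); o=np.array(o)/1000; d=np.linalg.norm(o-xy)
        if d<0.04 and r<rmax*1500 and (best is None or d<best[3]): best=(o,r,proj(c,[*o,z]),d)
    return best
S={"wheel_small":((174,258),.018),"wheel_middle":((303,213),.027),"wheel_large":((392,155),.036),
"holder_small":((370.5,219.5),.027),"holder_middle":((416,250),.036),"holder_large":((198,157),.045),
"cone_head":((231,228),.027),"dome_head":((293,153),.025)}
def down(yaw): return [180,0,yaw]
E
python3 - <<'E'
from h import *
im=vision.grab_frame("top"); c=cam("top")
for n,(px,r) in S.items():
    k="holder" if "holder" in n else "wheel"; z=.004 if k=="holder" else .016
    g=ray(c,px,z); b=blob(im,c,g,z,k,r)
    print(n,g.round(4),"R",round(np.hypot(*g),3),"az",round(np.degrees(np.arctan2(g[1],g[0]))), None if b is None else (b[0].round(4),round(b[1],1),b[2].round(1)))
E
```

```text
wheel_small [0.3827 0.2942] R 0.483 az 38 None
wheel_middle [ 0.4793 -0.0116] R 0.479 az -1 (array([ 0.481 , -0.0123]), 26.6, array([303.3, 212.3]))
wheel_large [ 0.6095 -0.225 ] R 0.65 az -20 (array([ 0.6097, -0.2239]), 36.2, array([391.5, 154.9]))
holder_small [ 0.4597 -0.1703] R 0.49 az -20 (array([ 0.4603, -0.1678]), 22.6, array([369.4, 219.3]))
holder_middle [ 0.3851 -0.2737] R 0.472 az -35 (array([ 0.3852, -0.2711]), 31.6, array([414.9, 250. ]))
holder_large [0.6218 0.2359] R 0.665 az 21 (array([0.6221, 0.2381]), 41.3, array([197.1, 156.9]))
cone_head [0.4491 0.1585] R 0.476 az 19 (array([0.4534, 0.1579]), 25.0, array([231.2, 226.2]))
dome_head [0.6219 0.0076] R 0.622 az 1 (array([0.6198, 0.0105]), 22.9, array([291.8, 153.9]))
```

```bash
cat >> h.py <<'E'
def yawof(xy):
    y=np.degrees(np.arctan2(xy[1],xy[0]))+90
    return y
E
python3 - <<'E'
from h import *
import json
G={"holder_middle":(.3851,-.2725),"holder_small":(.46,-.169),"wheel_middle":(.481,-.0123),"wheel_small":(.3827,.2942),"holder_large":(.622,.237),"wheel_large":(.6097,-.2239)}
tiles=[];out={}
for n,g in G.items():
    g=np.array(g); robot.move_to([*g,.22],down(yawof(g))); robot.pause(.2)
    c=cam("wrist"); im=vision.grab_frame("wrist").copy()
    k="holder" if "holder" in n else "wheel"; z=.004 if k=="holder" else .016
    b=blob(im,c,g,z,k,S[n][1])
    e=proj(c,[*g,z])
    if b is not None:
        out[n]=b[0].tolist(); print(n,b[0].round(4),round(b[1],1),b[2].round(),"shift mm",((b[0]-g)*1e3).round(1))
        for a in np.linspace(0,6.28,40):
            p=proj(c,[b[0][0]+S[n][1]*np.cos(a),b[0][1]+S[n][1]*np.sin(a),z]); cv2.circle(im,tuple(p.round().astype(int).tolist()),1,(0,255,0),-1)
    else: print(n,"none",e.round())
    cv2.circle(im,tuple(e.round().astype(int).tolist()),3,(255,0,255),-1)
    tiles.append(cv2.resize(im,(264,198)) if 0 else im[::2,::2])
    print(robot.current_time_s())
json.dump(out,open("pos.json","w"))
m=np.vstack([np.hstack(tiles[:3]),np.hstack(tiles[3:])]); m=cv2.resize(m,(800,400),interpolation=cv2.INTER_AREA)
cv2.imwrite("pics/look.png",m[:,:,::-1])
E
```

```text
holder_middle [ 0.3867 -0.2713] 33.2 [281. 182.] shift mm [1.6 1.2]
2.5083
holder_small [ 0.4613 -0.1689] 24.1 [281. 183.] shift mm [1.3 0.1]
3.3333
wheel_middle [ 0.4821 -0.0121] 27.7 [281. 186.] shift mm [1.1 0.2]
4.2583
wheel_small [0.3824 0.295 ] 18.4 [281. 185.] shift mm [-0.3  0.8]
5.7333
holder_large [0.6227 0.2363] 42.0 [281. 187.] shift mm [ 0.7 -0.7]
6.95
wheel_large [ 0.6115 -0.2251] 36.5 [282. 190.] shift mm [ 1.8 -1.2]
8.8833
```

View pics/look.png

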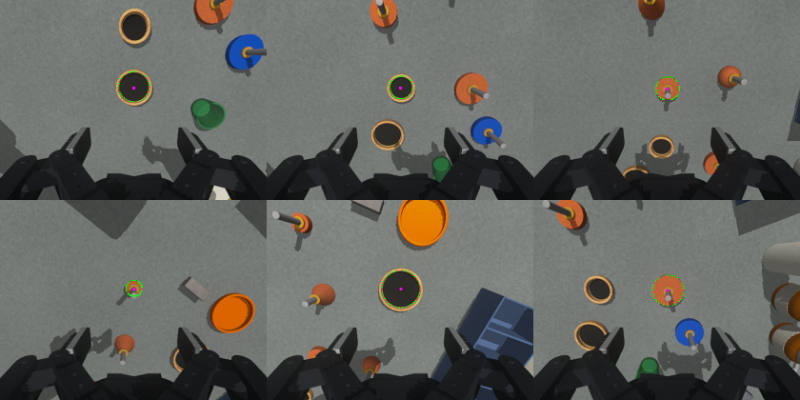

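The six wrist tiles show the magenta guesses at the centres of the right objects. The green circles of known size match the wood-and-black holders and the red wheels, so I'll start with the large wheel.

```bash
cat >> h.py <<'E'
import json
P=lambda n: np.array(json.load(open("pos.json"))[n])
GZ=.043
def pick(n):
    w=P(n); o=down(yawof(w))
    robot.move_to([*w,.16],o) ; fingers.gripper_to(.45,40)
    if robot.line_to([*w,GZ],o,velocity=.12,f_stop=8): print("hit going down",robot.current_tool_pos())
    fingers.gripper_to(0,40); print("gap",robot.current_finger_gap(),"F",robot.current_gripper_force())
    robot.line_to([*w,.155],o,velocity=.08); robot.pause(.2)
    print("lifted gap",robot.current_finger_gap(),robot.current_contact_force(),robot.current_time_s())
    view(n+"_held")
def view(n,name="wrist"): cv2.imwrite(f"pics/{n}.png",vision.grab_frame(name)[:,:,::-1])
def place(h,off=(0,0)):
    t=P(h)+np.array(off); o=down(yawof(t))
    robot.line_to([*t,.155],o,velocity=.15); robot.pause(.2)
    robot.line_to([*t,GZ+.010],o,velocity=.08); robot.pause(.2)
    s=robot.line_to([*t,GZ+.001],o,velocity=.015,f_stop=2.5); print("contact",s,robot.current_tool_pos(),robot.current_contact_force())
    fingers.gripper_to(.45); print("gap",robot.current_finger_gap()); robot.pause(.2)
    robot.line_to([*t,.22],o,velocity=.12); robot.pause(.2); view(h+"_placed")
    c=cam("wrist"); b=blob(vision.grab_frame("wrist"),c,t,.020,"wheel",.036); print("wheel at",b and (b[0].round(4),b[1],((b[0]-P(h))*1e3).round(1)),robot.current_time_s())
E
python3 -c "
from h import *
pick('wheel_large')"
```

```text
gap 0.12517834426387045 F 39.170950055122375
lifted gap 0.13113661317878633 [-0.4578552   0.63141291 -1.76721084] 12.9833
```

View pics/wheel_large_held.png

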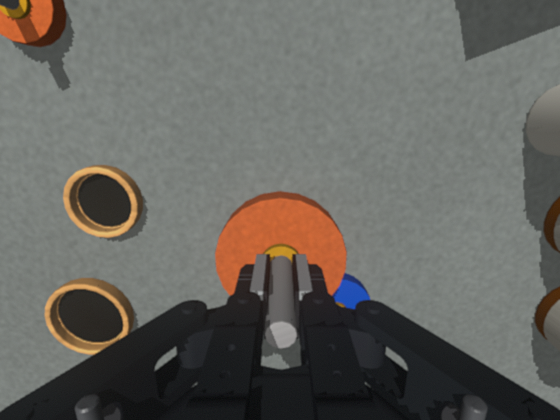

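The large wheel (disc centred near (281,250)) hangs straight between the pads. I'll place it in its holder.

```bash
python3 -c "
from h import *
place('holder_large')"
```

```text
contact True [0.62276219 0.23628984 0.04804652] [0.30817496 0.45111586 4.72847898]
gap 0.4490807945556319
wheel at (array([0.6228, 0.2359]), 37.74945068359375, array([ 0.1, -0.4])) 20.9917
```

View pics/holder_large_placed.png

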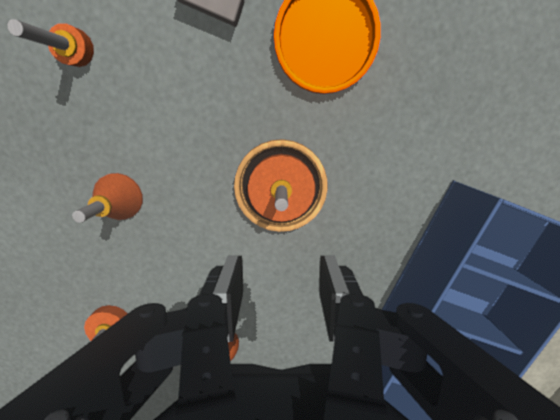

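The large wheel sits flat and centred in its holder at (281,187). Contact came at the expected height, TCP z 0.048. Next are the small and middle wheels.

```bash
python3 -c "
from h import *
pick('wheel_small')
assert .08<robot.current_finger_gap()<.2
place('holder_small')
pick('wheel_middle')
assert .08<robot.current_finger_gap()<.2
place('holder_middle')
top=vision.grab_frame('top')
a=[cv2.imread('pics/%s.png'%n)[::2,::2] for n in ('holder_small_placed','holder_middle_placed')]
t=cv2.resize(top[110:290,100:520,::-1],(560,240))
cv2.imwrite('pics/final.png',np.vstack([np.hstack(a),t]))
c=cam('top')
for n in ('cone_head','dome_head'): g=ray(c,S[n][0],.016); b=blob(top,c,g,.016,'wheel',.027); print(n,b and b[0])
"
```

```text
gap 0.12271290185278814 F 39.049251079559326
lifted gap 0.12782886703558527 [-0.08214686  0.11627438 -1.01611666] 25.4333
contact True [ 0.461337   -0.16897468  0.04736402] [-0.92571166  0.29924627  4.45573541]
gap 0.45181218051263894
wheel at (array([ 0.4618, -0.1683]), 19.493053436279297, array([0.5, 0.6])) 33.5083
gap 0.12851481660464406 F 38.90295624732971
lifted gap 0.12807217658392117 [-0.03065926 -0.519299   -2.17792234] 37.6667
contact True [ 0.38677203 -0.27138954  0.04757166] [-0.73823031  0.28221579  4.23492103]
gap 0.4463324668228355
wheel at (array([ 0.3867, -0.271 ]), 28.60003662109375, array([-0. ,  0.3])) 44.4417
cone_head [0.45337723 0.15779587]
dome_head [0.61980823 0.0096641 ]
```

View pics/final.png

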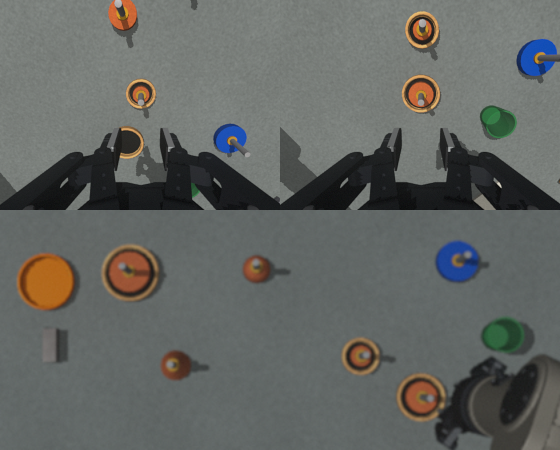

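All three wheels sit centred in their own holders (final picture: large (130,272), small (361,356), middle (421,397)). The cone and dome still measure where they started, and the glass and dressing stone look unmoved.

```bash
python3 -c "
from h import *
print(workorder.close_job(),robot.current_time_s())"
```

```text
the job is handed in; nothing more can be done
the job is handed in; nothing more can be done
```

The job is handed in: all three wheels lie flat in their own holders, measured within 1 mm of centre, at about 44 s of the 96 s limit, with the other objects left where they were; the judge's result was not shown.

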